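# Snap the retaining clip onto the sprung guide rod and butt it against the collar

## Robot

A 6-joint arm with a two-finger parallel gripper is mounted at the origin on a cart in front of the work surface, level with it; the furniture and walls round the work are solid. World frame = base frame: x ahead of the robot, y to its left, z up, the work surface at z = 0. Lengths are in m, angles in rad, forces in N, time in s.
With the tool pointing down it reaches from about 0.375 to 0.925 m from the base axis. Payload 5.7 kg.
Tool frame: the origin (TCP) lies between the finger pads; the fingertips stand arm.tip_extent ahead of it and the grasp point (between the pads) lies 8 mm behind it (arm.tip_extent is the distance from the TCP to the fingertips, in m); y points along the fingers, z is the direction in which the jaws open and shut, and the axes are right-handed (so a half turn about y gives the same grasp; the last joint's range is limited). The gripper opens to 88 mm and grips with 3 to 60 N. Pads are 20 mm wide; open, the fingers measure 115 mm over their backs; the gripper's body (75 mm by 178 mm) begins 61 mm behind the grasp point.
Start: joints at [-1.309, 0.359, 1.51, -0, 1.272, -0.115], TCP at [0.221, -0.558, 0.234] pointing down, gripper open.
Joint ranges: [-2.97, 2.97], [-1.01, 2.36], [0.21, 2.38], [-0.96, 4.11], [0.2, 2.71], [-2.98, 2.98]. Speed limits (rad/s): [2.39, 2.39, 3.14, 3.14, 3.14, 3.14].

## Interface

Orientations are given as a 3x3 rotation matrix whose columns are the frame's x, y, z axes.
In Python, from rig import arm, viewer, order, masks_of, landmark_of gives the robot as it stands.
- The arm moves only by the tool apply_moves, never from a script. Its argument "rows" is a list of rows, each a list of 7 numbers: the opening, from 0 (shut) to 1 (fully open), then the shift along the tool's x, y, z each as a share of 20 mm, from -1 to 1, then the turn, a rotation vector about the tool's x, y, z each as a share of 8 degrees, from -1 to 1. A call has 1 to 5 rows; each row shifts and turns the commanded pose from where the row before left it, along the tool's axes as they then stand; what a row does not reach is not made up. A row lasts 1/10 s, in which the tool goes at most 50 mm and 8.59 degrees, less where a joint would pass 70% of its speed; a pose out of reach is approached as far as the arm can. A call with a number of a shift or a turn outside -1 to 1 is refused whole. A call with a gripper value outside its range is refused whole. The fingers move at their own pace and stop on an object; the grip force is fixed at half the most. Time passes only in rows, so rows that do not move let the fingers close. It gives the time, the measured TCP pose, the force and the opening at its end, in the units of the state.
- arm.observe(): the state, without advancing time (a new reading comes with each control period).
- viewer.camera(name): name is "scene" or "side" or "wrist"; returns a dict with "img" (400x640x3 uint8, blue, green, red), "fx", "fy", "cx", "cy" (pixels), "R" (3x3) and "t" (3): a world point X has camera coordinates R X + t; the wrist camera has in their place "hand_eye" (4x4, takes a point from camera to tool coordinates, whose origin is the TCP and whose axes are the tool frame's). Camera axes: x right, y down, z forward; pixel columns grow to the right and rows downward; lengths in m; the calibration is good to about 2 mm. A picture is of the moment at which its call begins: read the wrist's pose just before it. There is no depth.
- order.close_job(): hands the job in, once; it reports no verdict.
Trained networks look in a picture, given as the dict that the camera call returned (one of the last four; its "shot" number tells which), for a name from the list of things; names that differ only in an ending like _2 or _b are one class to them, and where a whole thing is asked for, a point or a joint stands for the part that bears it (a point fixed in the world has none). Each returns a list of dicts, best first, with "confidence" (0 to 1); they miss things now and then, are a little off and sometimes report something else, mostly with a low value. They report only what shows in the picture. A call takes as long as a camera call. They do not tell look-alikes from the thing itself.
- masks_of(picture, query): "region" (400x640 bool, what is visible of it).
- landmark_of(picture, query): "centre" ([x, y, z] in m, in the coordinates of the camera as it stood for that picture, good to about 4 mm: a listed point, or the origin of a listed thing).
The state is a dict: "time": time; "joints": joint angles; "joint_vel": joint speeds; "tau": joint torques, N m; "tool_pos": TCP position; "eef_rot": TCP orientation; "force": force on the tool from outside, world axes, zero at the start; "ft_torque": the same for the moment, N m; "gripper_width": finger opening in m.
Only numpy, scipy, OpenCV 4.12 (cv2) and the standard library are available. Lean on these libraries where they do the work, as an engineer would, in place of code of your own. Each camera call takes 0.05 s, during which the arm holds its last target. There are 200 camera calls.

## Task

Take the loose spring clip by its tab and push it down over the long bare stretch of the sprung guide rod, a few centimetres clear of the collar, until its arms snap past the rod and it is fully seated. The rod sinks as you push: feel for the snap, stop pushing as soon as it comes, and never drive the rod down onto its end stops. Then slide the clip gently along the rod until it rests against the face of the collar, without ramming the collar, and let go; leave the jar, the adapter and the magnifier where they stand.

Things in the scene. Friction and masses are not known exactly. Their poses are not given: they have to be found in the camera images.
- clip: Loose clip: grey plastic bridge (24 x 30 x 6 mm), an upright tab on it, two bent sprung steel arms below. Origin: centre of its bore, on the rod's axis when seated; x: along the bore (24 mm long); z: up to the tab. Bridge underside 10 mm above the origin, arm feet 14 mm below (it starts standing on them), tab top 58 mm above. Same either way round.
- clip_tab (a point): Centre of the clip's tab, the place to grip: 37 mm above the bore centre. The tab is 12 mm thick (its y), 24 mm long (its x, along the bore) and 42 mm high, 21 mm of it below this point, where it meets the bridge. Axes as clip.
- rod_mid (a point): Middle of the guide rod, on its axis: bare steel rod, 20 mm diameter, level, 80 mm above the bench, between two grey metal end blocks (tops 18 mm above the axis). x: along the rod, from the collar towards the long bare stretch; z: up. Bare rod ends 89 mm either side. Rod, blocks and collar float on springs: they sink 1.4 mm per newton and come up again.
- rod (a joint): How far the rod has been pushed down on its springs, in m: 0 at rest, end stops at 0.026.
- collar: Dark steel collar fixed on the rod, 32 mm in diameter, 16 mm long. Origin: on the rod's axis, in the collar's flat face that looks towards the long bare stretch; x: along the rod, out of that face. When the clip butts against it, the clip's bore centre is 12 mm along x from this point. Sliding the seated clip takes 1 to 3 N, more once it touches.
- jar: White screw-top jar, 47 mm in diameter, 50 mm high, a bystander. Origin: centre of its underside.
- adapter: Silvery stepped connector adapter, 20 mm in diameter, 34 mm high, standing, a bystander. Origin: centre of its underside.
- magnifier: Black eyepiece magnifier, 33 mm in diameter, 29 mm high, standing, a bystander. Origin: centre of its underside.
- clip_arm_a (a joint): How far one sprung arm of the clip (the other is its mirror image) is spread, in rad: 0 when free; about 0.2 as its lip passes the widest point of the rod, then it springs back to nearly 0. Free gap between the lips 13 mm. The arms first touch the rod with the bore centre about 17 mm above its axis; the push needed grows to 9 to 16 N, then drops sharply at the snap.
Not all that is in view belongs to the job. Of the things that look like the clip, the smallest one is meant.

How it is judged:
On the way:
1. the clip is snapped onto the rod, its near face more than 13 mm clear of the collar (z of clip in the frame of rod_mid between -0.0025 and 0.0025 m and y of clip in the frame of rod_mid between -0.0025 and 0.0025 m and x of clip in the frame of collar above 0.025 m and angle between the x axis of clip and the x axis of rod_mid, either way round below 0.15 rad), for 0.2 s.
At the end, for the whole second after the job is handed in: The clip is snapped on the rod (bore centre within 2.5 mm of the rod's axis in height and sideways, bore within 0.15 rad of the rod), rests against the collar's face (gap under 2 mm) on the side of the long bare stretch, at rest and released, the rod back up on its springs (within 3 mm) (z of clip in the frame of rod_mid between -0.0025 and 0.0025 m and y of clip in the frame of rod_mid between -0.0025 and 0.0025 m and x of clip in the frame of collar between 0.01 and 0.014 m and angle between the x axis of clip and the x axis of rod_mid, either way round below 0.15 rad and linear speed of clip below 0.02 m/s and value of joint rod below 0.003 m); the robot touches nothing.
It fails at once if the rod is pushed down onto its end stops (more than 25 of its 26 mm) (value of joint rod above 0.025 m).
It fails at once if pushing goes on after the snap: with the clip seated the rod is held down by more than 15 mm (z of clip in the frame of rod_mid below 0.0015 m and distance between clip and rod_mid below 0.09 m and y of clip in the frame of rod_mid between -0.0025 and 0.0025 m and value of joint rod above 0.015 m).
It fails at once if the clip rams the collar (more than 20 N) (contact force between clip and collar above 20 N).
It fails at once if the jar, the adapter or the magnifier is moved by more than 15 mm (distance of any of jar, adapter, magnifier from where it was at the start of the episode above 0.015 m).
It also fails if it takes over 64 s, if anything falls off the work surface, if the arm or the gripper's body presses on something with over 40 N, if the wrist force passes 120 N, or if a joint passes its speed limit or range.

## Working session

There is one attempt and no reset: what is moved stays moved. The work goes in short steps, Python scripts to look and compute and a tool call to move; the robot and the scene stay as the last step left them, time stands still between calls to the robot, and variables do not carry over. Pictures are saved under pics/ and viewed, about 8 in all and at most 12, crops included, and the job is handed in when it is done.

Besides the shell and the picture viewer there is one more tool, called after "Call:" by a JSON object that holds its "method" and its "body". apply_moves: Moves the arm, as the interface text tells. Its arguments: {"type":"object","properties":{"rows":{"type":"array"}},"required":["rows"]}

```bash
mkdir -p pics; ls
cat > h.py <<'E'
import numpy as np, cv2
from rig import arm, viewer, order, masks_of, landmark_of
def look(name):
    s=arm.observe(); p=viewer.camera(name); 
    if name=="wrist":
        H=np.array(p["hand_eye"]);R=np.array(s["eef_rot"]);t=np.array(s["tool_pos"])
        p["Rcw"]=R@H[:3,:3]; p["pc"]=R@H[:3,3]+t
    else:
        R=np.array(p["R"]);p["Rcw"]=R.T;p["pc"]=-R.T@np.array(p["t"])
    return p
def w(p,c): return p["Rcw"]@np.array(c)+p["pc"]
def px(p,X):
    c=p["Rcw"].T@(np.array(X)-p["pc"]); return np.array([p["fx"]*c[0]/c[2]+p["cx"],p["fy"]*c[1]/c[2]+p["cy"]])
def ray(p,uv,z):
    d=p["Rcw"]@np.array([(uv[0]-p["cx"])/p["fx"],(uv[1]-p["cy"])/p["fy"],1]); return p["pc"]+d*(z-p["pc"][2])/d[2]
E
cat > a.py <<'E'
from h import *
s=arm.observe();print({k:np.round(v,3) for k,v in s.items()},arm.tip_extent)
for n in ("scene","side"):
    p=look(n);cv2.imwrite(f"pics/{n}0.png",p["img"])
    print(n,"cam",p["pc"].round(2))
    for q in ("clip","clip_tab","rod_mid","collar","jar","adapter","magnifier"):
        for r in landmark_of(p,q)[:4]:
            X=w(p,r["centre"]);print(q,round(r["confidence"],2),X.round(3),px(p,X).round())
E
python3 a.py
```

```text
pics
{'time': np.float64(0.0), 'joints': array([-1.309,  0.359,  1.511,  0.   ,  1.273, -0.115]), 'joint_vel': array([0.003, 0.001, 0.002, 0.   , 0.002, 0.001]), 'tau': array([-2.0000e-03, -5.1538e+01, -2.7072e+01,  6.7000e-02,  3.5000e-02,
       -0.0000e+00]), 'tool_pos': array([ 0.221, -0.557,  0.233]), 'eef_rot': array([[-0.93 , -0.   ,  0.368],
       [-0.368,  0.002, -0.93 ],
       [-0.   , -1.   , -0.002]]), 'force': array([ 0.844,  0.366, -0.003]), 'ft_torque': array([ 0.022, -0.061,  0.004]), 'gripper_width': np.float64(0.088)} 0.011
scene cam [-0.15 -0.42  0.46]
clip 0.92 [ 0.522 -0.197  0.019] [399. 264.]
clip 0.85 [ 0.534 -0.28   0.023] [444. 273.]
clip 0.7 [ 0.403 -0.145  0.001] [347. 294.]
clip_tab 0.95 [ 0.61  -0.263  0.071] [450. 233.]
clip_tab 0.79 [ 0.54  -0.279  0.052] [446. 258.]
clip_tab 0.57 [ 0.521 -0.199  0.069] [403. 243.]
rod_mid 0.9 [0.585 0.02  0.076] [324. 202.]
collar 0.61 [ 0.559 -0.001  0.079] [326. 207.]
jar 0.79 [0.51  0.271 0.003] [224. 215.]
adapter 0.45 [ 0.675 -0.184  0.001] [419. 239.]
magnifier 0.83 [ 0.402 -0.145  0.001] [347. 294.]
magnifier 0.73 [0.584 0.02  0.079] [323. 201.]
magnifier 0.36 [0.512 0.269 0.004] [224. 215.]
side cam [-0.06 -0.89  0.95]
clip 0.98 [ 0.617 -0.268  0.015] [420. 280.]
clip_tab 0.67 [ 0.616 -0.266  0.078] [421. 261.]
adapter 0.52 [ 0.677 -0.188  0.002] [416. 256.]
magnifier 0.75 [ 0.398 -0.143  0.   ] [319. 290.]
```

Run:
```python
import cv2
a=cv2.imread("pics/scene0.png");b=cv2.imread("pics/side0.png")
a=cv2.resize(a[150:350,180:500],(800,500),interpolation=cv2.INTER_CUBIC)
cv2.imwrite("pics/s1.png",a)
cv2.imwrite("pics/d1.png",cv2.resize(b[150:350,220:540],(800,500),interpolation=cv2.INTER_CUBIC))
```

```text
(no output)
```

View pics/s1.png

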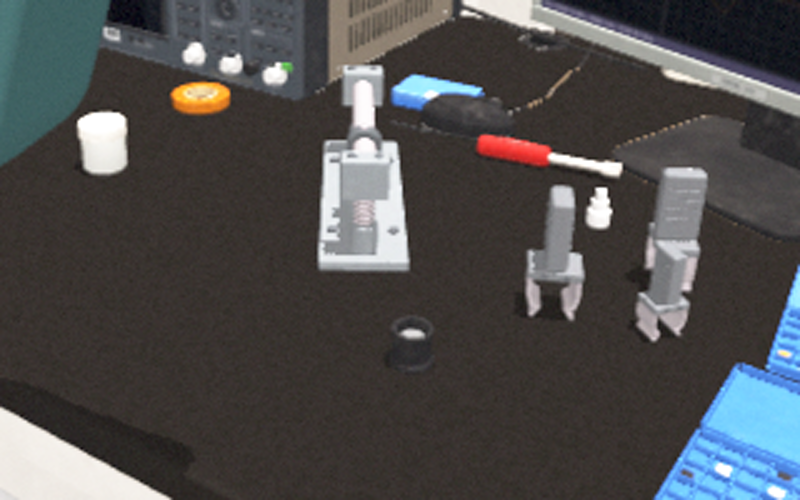

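View pics/d1.png

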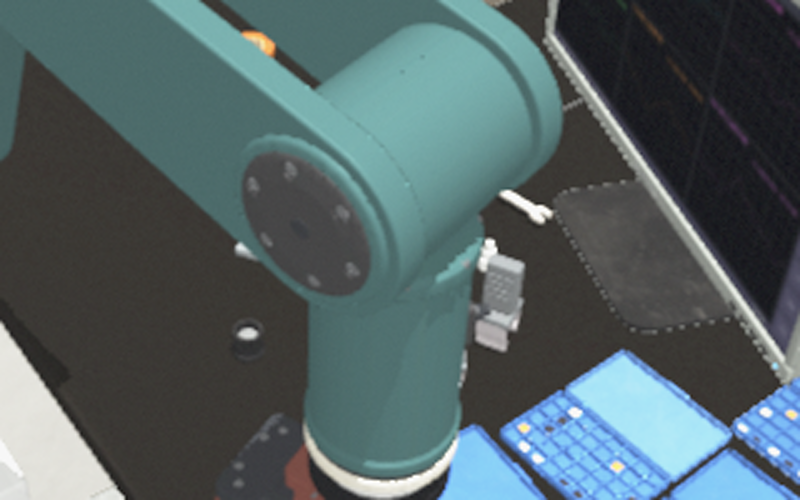

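Three clip look-alikes: the front right one (crop 662,290; about (0.534,-0.28)) looks smallest. The rod stands at crop 365,120 with its collar near the front block, so the long stretch points away. I'll move in for a wrist view.

Call:
{"method": "apply_moves", "body": {"rows": [[1, -0.9, -0.2, -0.5, 0, 0, 0], [1, -0.9, -0.2, -0.5, 0, 0, 0], [1, -0.9, -0.2, -0.5, 0, 0, 0], [1, -0.9, -0.2, -0.5, 0, 0, 0], [1, -0.9, -0.2, -0.5, 0, 0, 0]]}}

```text
time: 1.3
tool_pos: [0.2874, -0.476, 0.2542]
eef_rot: [[-0.93, 0.0, 0.369], [-0.369, 0.0, -0.93], [-0.0, -1.0, -0.0]]
force: [-0.7, 0.3, -0.3]
gripper_width: 0.0876
```

Call:
{"method": "apply_moves", "body": {"rows": [[1, -0.9, -0.2, -0.5, 0, 0, 0], [1, -0.9, -0.2, -0.5, 0, 0, 0], [1, -0.9, -0.2, -0.5, 0, 0, 0], [1, -0.9, -0.2, -0.5, 0, 0, 0], [1, -0.9, -0.2, -0.5, 0, 0, 0]]}}

```text
time: 1.8
tool_pos: [0.3525, -0.3962, 0.2743]
eef_rot: [[-0.929, 0.0, 0.369], [-0.369, 0.0, -0.929], [-0.0, -1.0, -0.0]]
force: [0.2, -0.9, 0.8]
gripper_width: 0.0881
```

Call:
{"method": "apply_moves", "body": {"rows": [[1, -0.9, -0.2, -0.5, 0, 0, 0], [1, -0.9, -0.2, -0.5, 0, 0, 0], [1, -0.9, -0.2, -0.5, 0, 0, 0], [1, 0, 0, 0, 0, 0, 0]]}}

```text
time: 2.2
tool_pos: [0.3922, -0.3479, 0.2866]
eef_rot: [[-0.929, 0.001, 0.371], [-0.371, 0.0, -0.929], [-0.001, -1.0, 0.0]]
force: [-0.3, -0.5, 0.2]
gripper_width: 0.0882
```

```bash
cat > b.py <<'E'
from h import *
import sys
k=sys.argv[1]
s=arm.observe();print(s["time"],s["tool_pos"].round(4) if hasattr(s["tool_pos"],"round") else s["tool_pos"]);print(np.round(s["eef_rot"],3))
for n in sys.argv[2:]:
    p=look(n);cv2.imwrite(f"pics/{n}{k}.png",p["img"]);print(n,p["fx"],"cam",p["pc"].round(3),"\n",p["Rcw"].round(2))
    for q in ("clip","clip_tab","rod_mid","collar"):
        for r in landmark_of(p,q)[:4]:
            X=w(p,r["centre"]);print(q,round(r["confidence"],2),X.round(4),px(p,X).round())
E
python3 b.py 1 wrist scene side
```

```text
2.2 [ 0.3922 -0.3479  0.2866]
[[-0.929  0.001  0.371]
 [-0.371  0.    -0.929]
 [-0.001 -1.     0.   ]]
wrist 303.53258814817735 cam [ 0.452 -0.324  0.439] 
 [[ 0.37 -0.9  -0.22]
 [-0.93 -0.36 -0.09]
 [ 0.    0.24 -0.97]]
clip 0.85 [ 0.5361 -0.28    0.0139] [312.  53.]
clip 0.84 [ 0.521  -0.2013  0.0212] [249.  38.]
clip_tab 0.8 [ 0.5217 -0.1998  0.074 ] [236.  23.]
clip_tab 0.66 [ 0.5379 -0.2802  0.0541] [312.  43.]
scene 406.61041195878767 cam [-0.145 -0.421  0.463] 
 [[ 0.54 -0.34  0.77]
 [-0.84 -0.23  0.49]
 [ 0.01 -0.91 -0.41]]
clip 0.82 [ 0.536  -0.2814  0.0192] [444. 275.]
clip 0.75 [ 0.6117 -0.268   0.0207] [449. 254.]
clip 0.6 [ 0.5229 -0.1995  0.0177] [401. 265.]
clip_tab 0.77 [ 0.5397 -0.2756  0.0521] [444. 258.]
clip_tab 0.57 [ 0.6099 -0.2647  0.0713] [451. 233.]
clip_tab 0.57 [ 0.5207 -0.1981  0.0674] [402. 244.]
rod_mid 0.66 [0.5852 0.0212 0.0745] [323. 202.]
collar 0.52 [ 0.5587 -0.0014  0.0804] [326. 206.]
side 513.0505396937241 cam [-0.062 -0.889  0.946] 
 [[ 0.83 -0.35  0.43]
 [-0.55 -0.5   0.67]
 [-0.02 -0.79 -0.61]]
clip 0.98 [ 0.6163 -0.2638  0.0185] [418. 278.]
clip 0.93 [ 0.5253 -0.1962  0.0208] [373. 276.]
clip 0.75 [ 0.5422 -0.2853  0.0139] [401. 297.]
clip_tab 0.6 [ 0.6162 -0.2672  0.0758] [422. 262.]
clip_tab 0.57 [ 0.5252 -0.2014  0.0705] [375. 263.]
clip_tab 0.54 [ 0.5389 -0.2874  0.0466] [402. 289.]
```

View pics/wrist1.png

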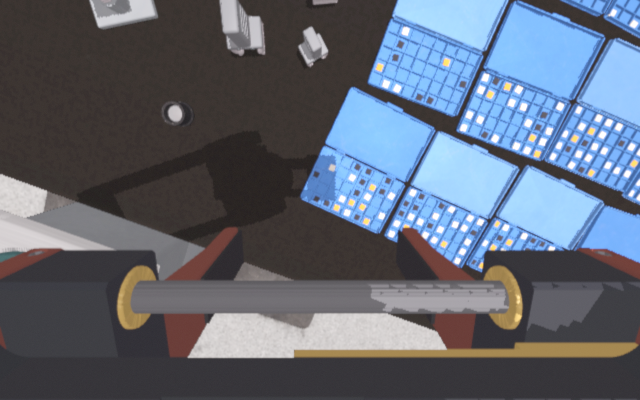

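Call:
{"method": "apply_moves", "body": {"rows": [[1, -1, -0.1, -1, 0, 0, 0], [1, -1, -0.1, -1, 0, 0, 0], [1, -1, -0.1, -1, 0, 0, 0], [1, -1, -0.1, -1, 0, 0, 0], [1, -1, -0.1, -1, 0, 0, 0]]}}

```text
time: 3.45
tool_pos: [0.447, -0.2201, 0.2958]
eef_rot: [[-0.93, 0.0, 0.368], [-0.368, 0.0, -0.93], [-0.0, -1.0, 0.0]]
force: [0.1, -0.3, -0.1]
gripper_width: 0.0876
```

Call:
{"method": "apply_moves", "body": {"rows": [[1, 0, 0, 0, 0, 0, 0]]}}

```text
time: 3.55
tool_pos: [0.4475, -0.2186, 0.2959]
eef_rot: [[-0.929, 0.001, 0.371], [-0.371, 0.001, -0.929], [-0.001, -1.0, -0.001]]
force: [-0.6, -0.2, 0.9]
gripper_width: 0.0877
```

```bash
python3 b.py 2 wrist
python3 - <<'E'
import cv2
a=cv2.imread("pics/wrist2.png");cv2.imwrite("pics/w2.png",cv2.resize(a[0:260,100:500],(800,520),interpolation=cv2.INTER_CUBIC))
E
```

```text
3.55 [ 0.4475 -0.2186  0.2959]
[[-0.929  0.001  0.371]
 [-0.371  0.001 -0.929]
 [-0.001 -1.    -0.001]]
wrist 303.53258814817735 cam [ 0.508 -0.195  0.448] 
 [[ 0.37 -0.9  -0.22]
 [-0.93 -0.36 -0.09]
 [-0.    0.24 -0.97]]
clip 0.95 [ 0.5351 -0.2826  0.0148] [385. 134.]
clip 0.75 [ 0.614  -0.263   0.0214] [398.  71.]
clip 0.68 [ 0.5229 -0.1984  0.0256] [326. 119.]
clip 0.27 [ 0.5358 -0.2811  0.0529] [391. 133.]
clip_tab 0.97 [ 0.5361 -0.2783  0.0582] [390. 132.]
clip_tab 0.87 [ 0.6198 -0.2655  0.0733] [414.  58.]
clip_tab 0.7 [ 0.5221 -0.1992  0.0744] [328. 118.]
collar 0.56 [5.577e-01 3.000e-04 7.880e-02] [170.  16.]
```

View pics/w2.png

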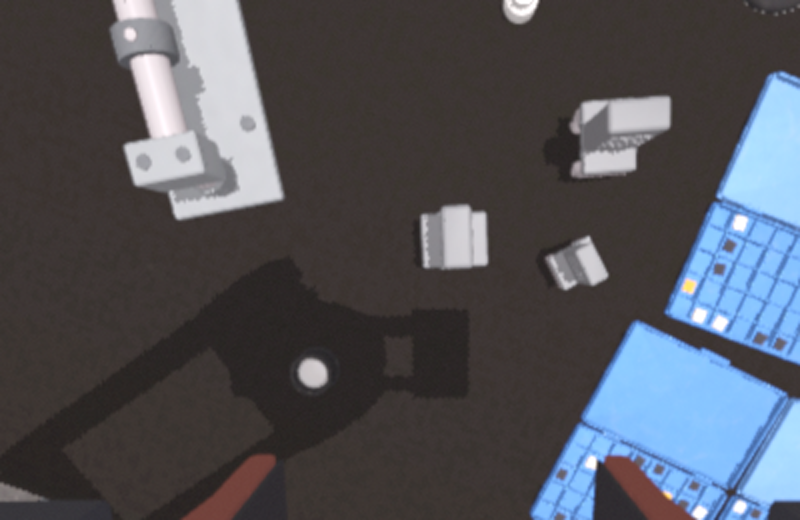

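Run:
```python
from h import *
s=arm.observe();R=np.array(s["eef_rot"]);t=np.array(s["tool_pos"])
p=look("wrist")
f=lambda u,v,z: ray(p,(100+u/2,v/2),z)
def ang(a,b): d=(b-a)[:2];return np.degrees(np.arctan2(d[1],d[0])).round(1)
a,b=f(590,285,.072),f(572,243,.072);print("tab L",a,b,ang(a,b))
a,b=f(607,278,.072),f(591,239,.072);print("tab R",a,b,ang(a,b))
a,b=f(282,198,.01),f(240,0,.01);print("plate",a,b,ang(a,b))
a,b=f(181,130,.08),f(169,62,.08);print("rodR",a,b,ang(a,b))
a,b=f(148,138,.08),f(132,66,.08);print("rodL",a,b,ang(a,b))
# mask refine tab
g=masks_of(p,"clip_tab")
for r in g[:3]:
    m=r["region"];ys,xs=np.nonzero(m);c=cv2.minAreaRect(np.c_[xs,ys].astype(np.float32));print(r["confidence"],c)
p=look("scene")
for q in ("rod_mid","collar"):
  for r in masks_of(p,q)[:2]:
    ys,xs=np.nonzero(r["region"]);print(q,r["confidence"],xs.min(),xs.max(),ys.min(),ys.max())
cv2.imwrite("pics/sc3.png",cv2.resize(p["img"][160:280,270:400],(780,720),interpolation=cv2.INTER_CUBIC)[:600])
```

```text
tab L [ 0.52467409 -0.29006472  0.072     ] [ 0.54308402 -0.26962734  0.072     ] 48.0
tab R [ 0.53224076 -0.29787703  0.072     ] [ 0.54935401 -0.27920832  0.072     ] 47.5
plate [ 0.50315997 -0.08445609  0.01      ] [ 0.60741718 -0.02241256  0.01      ] 30.8
rodR [ 0.51737277 -0.03878675  0.08      ] [ 0.5482709  -0.02327627  0.08      ] 26.7
rodL [ 0.50651892 -0.02267643  0.08      ] [ 0.53889658 -0.00496788  0.08      ] 28.7
0.83 ((386.4000549316406, 130.80001831054688), (22.360679626464844, 24.149532318115234), 63.43495178222656)
0.72 ((407.98883056640625, 65.36088562011719), (37.560001373291016, 50.63822555541992), 85.42607879638672)
rod_mid 0.71 317 335 175 229
rod_mid 0.67 415 424 225 240
collar 0.53 320 331 200 208
```

Image: the small clip's tab is at crop (590,262), with the bore at yaw 48°. The rod's yaw is about 30°, its collar at crop (145,42), and the long stretch points away from the robot. Now moving above the clip.

Call:
{"method": "apply_moves", "body": {"rows": [[1, 0, 0, 0, 0, -1, 0], [1, 0, 0, 0, 0, -1, 0], [1, 0, 0, 0, 0, -1, 0], [1, 0, 0, 0, 0, -0.25, 0]]}}

```text
time: 4.45
tool_pos: [0.4466, -0.2214, 0.2956]
eef_rot: [[-0.672, -0.0, 0.741], [-0.741, 0.0, -0.672], [-0.0, -1.0, -0.0]]
force: [0.7, 0.0, 0.5]
gripper_width: 0.0878
```

Call:
{"method": "apply_moves", "body": {"rows": [[1, -0.13, 0.6, 1, 0, 0, 0], [1, -0.13, 0.6, 1, 0, 0, 0], [1, -0.13, 0.6, 1, 0, 0, 0], [1, -0.13, 0.6, 1, 0, 0, 0], [1, -0.13, 0.6, 1, 0, 0, 0]]}}

```text
time: 4.95
tool_pos: [0.5298, -0.2798, 0.235]
eef_rot: [[-0.675, -0.0, 0.738], [-0.738, 0.0, -0.675], [0.0, -1.0, -0.0]]
force: [0.1, 0.7, 0.6]
gripper_width: 0.0877
```

Call:
{"method": "apply_moves", "body": {"rows": [[1, 0, 1, 0.4, 0, 0, 0], [1, 0, 1, 0, 0, 0, 0], [1, 0, 0.5, 0, 0, 0, 0], [1, 0, 0, 0, 0, 0, 0]]}}

```text
time: 5.35
tool_pos: [0.534, -0.2838, 0.184]
eef_rot: [[-0.675, -0.003, 0.738], [-0.738, 0.002, -0.675], [0.0, -1.0, -0.004]]
force: [-1.1, 0.4, -0.1]
gripper_width: 0.0877
```

```bash
python3 b.py 4 wrist
```

```text
5.35 [ 0.534  -0.2838  0.184 ]
[[-0.675 -0.003  0.738]
 [-0.738  0.002 -0.675]
 [ 0.    -1.    -0.004]]
wrist 303.53258814817735 cam [ 0.578 -0.236  0.336] 
 [[ 0.74 -0.65 -0.16]
 [-0.67 -0.72 -0.18]
 [-0.    0.24 -0.97]]
clip 0.78 [ 0.5239 -0.1993  0.0254] [256. 137.]
clip 0.61 [ 0.614  -0.2675  0.0162] [367. 127.]
clip_tab 0.86 [ 0.5231 -0.1991  0.0748] [243. 140.]
clip_tab 0.65 [ 0.6191 -0.2662  0.0728] [381. 121.]
clip_tab 0.57 [ 0.5361 -0.2788  0.055 ] [318. 193.]
```

View pics/wrist4.png

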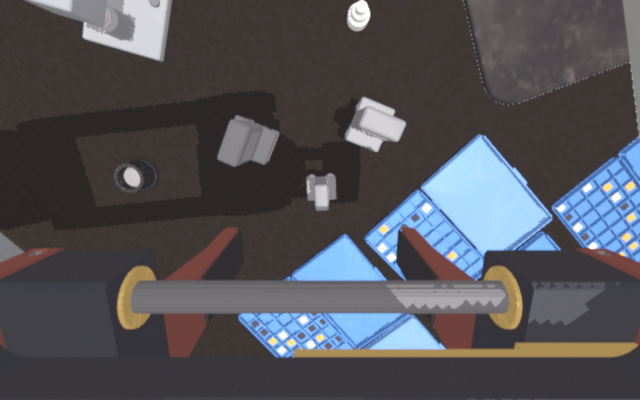

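Run:
```python
from h import *
p=look("wrist");s=arm.observe();R=np.array(s["eef_rot"]);t=np.array(s["tool_pos"])
im=p["img"];cv2.imwrite("pics/w5.png",cv2.resize(im[160:225,285:355],(700,650),interpolation=cv2.INTER_CUBIC)[:600])
for uv in ((321,186),(321,198),(321,209)):
    X=ray(p,uv,.072);print(uv,X.round(4),(R.T@(X-t)).round(4))
for r in masks_of(p,"clip_tab")[:3]:
    ys,xs=np.nonzero(r["region"]);print(r["confidence"],xs.min(),xs.max(),ys.min(),ys.max())
```

```text
(321, 186) [ 0.5469 -0.2752  0.072 ] [-0.0145  0.1148  0.0016]
(321, 198) [ 0.5395 -0.2833  0.072 ] [-0.0035  0.1148  0.0016]
(321, 209) [ 0.5326 -0.2909  0.072 ] [0.0067 0.1148 0.0016]
0.97 342 401 99 151
0.93 216 275 117 166
0.76 304 333 175 210
```

View pics/w5.png

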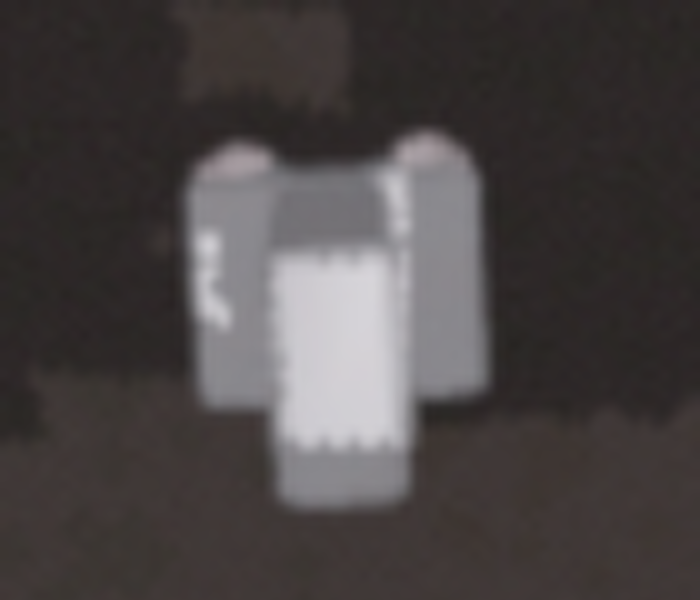

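The clip is centred and its bore reads about 3° more in yaw. Descending to grip.

Call:
{"method": "apply_moves", "body": {"rows": [[1, -0.17, 1, 0.03, 0, -0.38, 0], [1, 0, 1, 0, 0, 0, 0], [1, 0, 1, 0, 0, 0, 0], [1, 0, 1, 0, 0, 0, 0], [1, 0, 1, 0, 0, 0, 0]]}}

```text
time: 6.2
tool_pos: [0.5383, -0.2825, 0.0856]
eef_rot: [[-0.634, 0.001, 0.773], [-0.773, -0.001, -0.634], [-0.0, -1.0, 0.001]]
force: [0.2, -0.9, -0.3]
gripper_width: 0.0877
```

Call:
{"method": "apply_moves", "body": {"rows": [[1, 0, 1, 0, 0, 0, 0], [1, 0, 0.8, 0, 0, 0, 0], [1, 0, 0, 0, 0, 0, 0]]}}

```text
time: 6.5
tool_pos: [0.5368, -0.2814, 0.0481]
eef_rot: [[-0.634, -0.003, 0.773], [-0.773, 0.002, -0.634], [0.0, -1.0, -0.003]]
force: [-0.1, 0.8, 0.1]
gripper_width: 0.0874
```

Call:
{"method": "apply_moves", "body": {"rows": [[0, 0, 0, 0, 0, 0, 0], [0, 0, 0, 0, 0, 0, 0], [0, 0, 0, 0, 0, 0, 0], [0, 0, 0, 0, 0, 0, 0], [0, 0, 0, 0, 0, 0, 0]]}}

```text
time: 7.0
tool_pos: [0.5382, -0.2824, 0.0502]
eef_rot: [[-0.634, 0.001, 0.773], [-0.773, -0.0, -0.634], [-0.0, -1.0, 0.001]]
force: [0.3, 0.1, 0.3]
gripper_width: 0.0513
```

Call:
{"method": "apply_moves", "body": {"rows": [[0, 0, 0, 0, 0, 0, 0], [0, 0, 0, 0, 0, 0, 0], [0, 0, 0, 0, 0, 0, 0], [0, 0, 0, 0, 0, 0, 0], [0, 0, 0, 0, 0, 0, 0]]}}

```text
time: 7.5
tool_pos: [0.5379, -0.2822, 0.0496]
eef_rot: [[-0.634, -0.0, 0.773], [-0.773, 0.0, -0.634], [-0.0, -1.0, -0.0]]
force: [0.5, -0.0, -0.0]
gripper_width: 0.0115
```

Call:
{"method": "apply_moves", "body": {"rows": [[0, 0, -0.5, 0, 0, 0, 0], [0, 0, -1, 0, 0, 0, 0], [0, 0, -1, 0, 0, 0, 0], [0, 0, -1, 0, 0, 0, 0], [0, 0, -1, 0, 0, 0, 0]]}}

```text
time: 8.0
tool_pos: [0.5379, -0.2822, 0.1411]
eef_rot: [[-0.634, 0.0, 0.773], [-0.773, -0.0, -0.634], [-0.0, -1.0, 0.0]]
force: [0.6, -0.4, -1.1]
gripper_width: 0.0118
```

Call:
{"method": "apply_moves", "body": {"rows": [[0, 0, -1, 0, 0, 1, 0], [0, 0, -1, 0, 0, 1, 0], [0, 0, -1, 0, 0, 0.7, 0]]}}

```text
time: 8.3
tool_pos: [0.5378, -0.2822, 0.2012]
eef_rot: [[-0.877, 0.0, 0.481], [-0.481, -0.0, -0.877], [-0.0, -1.0, 0.0]]
force: [0.8, -0.5, -1.1]
gripper_width: 0.0114
```

Call:
{"method": "apply_moves", "body": {"rows": [[0, -0.5, -0.25, -1, 0, 0, 0], [0, -0.5, -0.25, -1, 0, 0, 0], [0, -0.5, -0.25, -1, 0, 0, 0], [0, -0.5, -0.25, -1, 0, 0, 0], [0, -0.5, -0.25, -1, 0, 0, 0]]}}

```text
time: 8.8
tool_pos: [0.5329, -0.1696, 0.2255]
eef_rot: [[-0.874, 0.0, 0.485], [-0.485, -0.0, -0.874], [-0.0, -1.0, 0.0]]
force: [0.4, -0.4, -1.3]
gripper_width: 0.0121
```

Call:
{"method": "apply_moves", "body": {"rows": [[0, -0.5, -0.25, -1, 0, 0, 0], [0, -0.5, -0.25, -1, 0, 0, 0], [0, -0.5, -0.25, -1, 0, 0, 0], [0, -0.5, -0.25, -1, 0, 0, 0], [0, -0.5, -0.25, -1, 0, 0, 0]]}}

```text
time: 9.3
tool_pos: [0.528, -0.0579, 0.2505]
eef_rot: [[-0.874, 0.0, 0.485], [-0.485, 0.0, -0.874], [-0.0, -1.0, 0.0]]
force: [-0.1, -0.1, -0.1]
gripper_width: 0.0119
```

Call:
{"method": "apply_moves", "body": {"rows": [[0, 0, 0, 0, 0, 0, 0], [0, 0, 0, 0, 0, 0, 0]]}}

```text
time: 9.5
tool_pos: [0.5283, -0.0589, 0.2502]
eef_rot: [[-0.874, 0.001, 0.486], [-0.486, -0.001, -0.874], [-0.0, -1.0, 0.001]]
force: [0.6, -0.1, -0.5]
gripper_width: 0.0116
```

```bash
python3 b.py 6 wrist;  python3 - <<'E'
import cv2
a=cv2.imread("pics/wrist6.png");cv2.imwrite("pics/w6.png",cv2.resize(a[0:300,130:530],(800,600),interpolation=cv2.INTER_CUBIC))
E
```

```text
9.5 [ 0.5283 -0.0589  0.2502]
[[-0.874  0.001  0.486]
 [-0.486 -0.001 -0.874]
 [-0.    -1.     0.001]]
wrist 303.53258814817735 cam [ 0.585 -0.027  0.402] 
 [[ 0.49 -0.85 -0.21]
 [-0.87 -0.47 -0.12]
 [ 0.    0.24 -0.97]]
clip 0.86 [ 0.6165 -0.2699  0.0185] [494. 200.]
clip 0.74 [ 0.5227 -0.2002  0.0225] [410. 236.]
clip 0.58 [ 0.5265 -0.0587  0.2152] [317. 233.]
clip_tab 0.87 [ 0.5263 -0.0543  0.2571] [309. 257.]
clip_tab 0.87 [ 0.5195 -0.2017  0.071 ] [422. 253.]
clip_tab 0.81 [ 0.6167 -0.2642  0.0752] [518. 209.]
rod_mid 0.81 [0.5839 0.0165 0.0796] [281. 107.]
collar 0.91 [5.594e-01 3.000e-04 7.950e-02] [284. 137.]
collar 0.24 [0.5122 0.2735 0.001 ] [74. 58.]
```

View pics/w6.png

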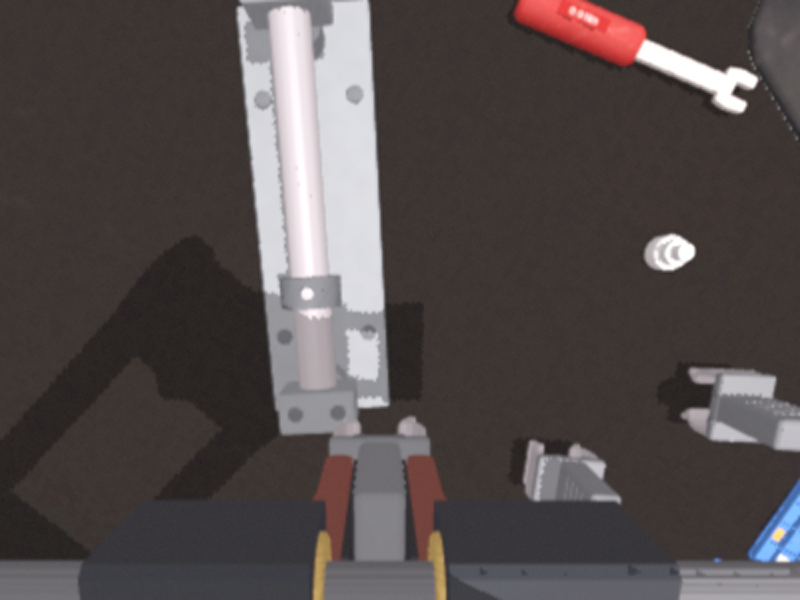

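Run:
```python
from h import *
p=look("wrist");s=arm.observe();R=np.array(s["eef_rot"]);t=np.array(s["tool_pos"])
g=cv2.cvtColor(p["img"],cv2.COLOR_BGR2GRAY).astype(float)
f=lambda u,v,z: ray(p,(u,v),z)
# rod mask
for q in ("rod_mid","collar"):
  for r in masks_of(p,q)[:1]:
    m=r["region"];ys,xs=np.nonzero(m);print(q,r["confidence"],xs.min(),xs.max(),ys.min(),ys.max())
pts=[]
for v in range(12,134,8):
    row=p["img"][v].astype(int); print(v,[int(x) for x in row[255:305,1]][::1] if v in(60,124) else "")
    # rod pinkish: R-G>6 & bright
    seg=[u for u in range(258,300) if row[u,2]-row[u,1]>4 and row[u,2]>150]
    if len(seg)>5: pts.append((np.mean([min(seg),max(seg)]),v,len(seg)))
W=np.array([f(u,v,.08) for u,v,_ in pts]);print([(u,v,n) for u,v,n in pts])
c=W[:,:2].mean(0);d=np.linalg.svd(W[:,:2]-c)[2][0];d*=np.sign(d[0]);print(c,d,np.degrees(np.arctan2(d[1],d[0])))
print("resid mm",((W[:,:2]-c)@np.array([-d[1],d[0]])*1e3).round(1))
for v in (136,137,138,139): 
    X=f(283.5,v,.09);print(v,X.round(4),((X[:2]-c)@d).round(4))
print(p["img"][130:158,284].tolist())
```

```text
rod_mid 0.73 249 309 0 217
collar 0.56 271 300 138 154
12 
20 
28 
36 
44 
52 
60 [215, 215, 213, 213, 213, 214, 214, 215, 215, 214, 205, 164, 158, 184, 201, 211, 217, 224, 229, 234, 241, 248, 251, 252, 246, 237, 232, 230, 227, 220, 211, 202, 190, 196, 215, 217, 217, 217, 218, 219, 219, 220, 219, 219, 220, 221, 221, 221, 221, 222]
68 
76 
84 
92 
100 
108 
116 
124 [52, 55, 56, 72, 139, 202, 216, 217, 218, 217, 217, 218, 218, 219, 218, 217, 207, 166, 165, 192, 206, 214, 220, 227, 231, 238, 246, 254, 255, 254, 241, 233, 230, 227, 220, 210, 200, 194, 211, 218, 218, 218, 218, 219, 220, 219, 220, 222, 221, 220]
132 
[(np.float64(273.5), 12, 22), (np.float64(274.5), 20, 22), (np.float64(275.0), 28, 21), (np.float64(275.0), 36, 21), (np.float64(276.0), 44, 21), (np.float64(276.5), 52, 19), (np.float64(277.0), 60, 19), (np.float64(278.0), 68, 19), (np.float64(278.5), 76, 17), (np.float64(279.5), 84, 18), (np.float64(279.5), 92, 17), (np.float64(280.5), 100, 17), (np.float64(281.5), 108, 18), (np.float64(281.5), 116, 17), (np.float64(282.5), 124, 17), (np.float64(283.0), 132, 17)]
[0.61140686 0.0325456 ] [0.84772526 0.53043556] 32.03488848630177
resid mm [-0.  -0.4 -0.2  0.4  0.   0.2  0.3 -0.1  0.1 -0.3  0.3 -0.  -0.4  0.2
 -0.1  0. ]
136 [ 0.5608 -0.0007  0.09  ] -0.0606
137 [ 0.5599 -0.0012  0.09  ] -0.0616
138 [ 0.559  -0.0016  0.09  ] -0.0625
139 [ 0.5581 -0.0021  0.09  ] -0.0635
[[255, 255, 255], [255, 255, 255], [255, 255, 255], [255, 255, 255], [255, 255, 255], [255, 255, 255], [255, 251, 255], [229, 225, 234], [180, 174, 179], [167, 161, 161], [168, 162, 163], [169, 162, 164], [173, 167, 168], [201, 196, 203], [239, 235, 245], [255, 253, 255], [255, 255, 255], [253, 248, 255], [235, 230, 240], [200, 196, 201], [176, 171, 171], [175, 169, 169], [175, 170, 170], [180, 175, 177], [220, 216, 224], [250, 245, 255], [252, 247, 255], [248, 243, 254]]
```

Call:
{"method": "apply_moves", "body": {"rows": [[0, 0, 0, 0, 0, -0.36, 0], [0, -1, 0, -0.34, 0, 0, 0], [0, -1, 0, -0.34, 0, 0, 0], [0, -1, 0, -0.34, 0, 0, 0], [0, -1, 0, -0.34, 0, 0, 0]]}}

```text
time: 10.4
tool_pos: [0.5824, 0.0068, 0.2495]
eef_rot: [[-0.849, -0.0, 0.528], [-0.528, 0.0, -0.849], [0.0, -1.0, -0.0]]
force: [0.5, -0.3, -1.2]
gripper_width: 0.0116
```

Call:
{"method": "apply_moves", "body": {"rows": [[0, -1, 0.5, -0.34, 0, 0, 0], [0, -0.1, 1, 0, 0, 0, 0], [0, 0, 1, 0, 0, 0, 0], [0, 0, 1, 0, 0, 0, 0], [0, 0, 1, 0, 0, 0, 0]]}}

```text
time: 10.9
tool_pos: [0.5968, 0.0242, 0.158]
eef_rot: [[-0.849, -0.001, 0.529], [-0.529, 0.0, -0.849], [0.001, -1.0, -0.001]]
force: [0.4, 0.1, -0.8]
gripper_width: 0.012
```

Call:
{"method": "apply_moves", "body": {"rows": [[0, 0, 0, 0, 0, 0, 0], [0, 0, 0, 0, 0, 0, 0]]}}

```text
time: 11.1
tool_pos: [0.5967, 0.024, 0.1591]
eef_rot: [[-0.849, -0.001, 0.529], [-0.529, 0.0, -0.849], [0.001, -1.0, -0.001]]
force: [-0.4, 0.2, -0.4]
gripper_width: 0.0118
```

```bash
python3 b.py 7 wrist scene;  python3 - <<'E'
from h import *
a=cv2.imread("pics/wrist7.png");b=cv2.imread("pics/scene7.png")
a=cv2.resize(a[100:300,200:440],(480,400),interpolation=cv2.INTER_CUBIC)
b=cv2.resize(b[140:240,280:360],(320,400),interpolation=cv2.INTER_CUBIC)
cv2.imwrite("pics/w7.png",np.hstack([a,b]))
s=arm.observe();R=np.array(s["eef_rot"]);t=np.array(s["tool_pos"])
e=np.array([.6114,.0325,t[2]])-t;print("rod line in tool z mm",(R.T@e)[2]*1e3)
E
```

```text
11.1 [0.5967 0.024  0.1591]
[[-0.849 -0.001  0.529]
 [-0.529  0.    -0.849]
 [ 0.001 -1.    -0.001]]
wrist 303.53258814817735 cam [0.652 0.058 0.311] 
 [[ 0.53 -0.82 -0.2 ]
 [-0.85 -0.51 -0.13]
 [-0.    0.24 -0.97]]
clip 0.9 [0.5948 0.0254 0.123 ] [316. 232.]
clip 0.86 [ 0.6152 -0.2654  0.0204] [554. 319.]
clip 0.58 [ 0.5211 -0.2005  0.0235] [454. 357.]
clip_tab 0.89 [0.597  0.0249 0.1652] [318. 256.]
rod_mid 0.84 [0.5862 0.0137 0.0796] [323. 229.]
scene 406.61041195878767 cam [-0.145 -0.421  0.463] 
 [[ 0.54 -0.34  0.77]
 [-0.84 -0.23  0.49]
 [ 0.01 -0.91 -0.41]]
clip 0.73 [0.5978 0.0242 0.1302] [325. 178.]
clip 0.73 [ 0.6122 -0.2673  0.021 ] [449. 254.]
clip 0.63 [ 0.5224 -0.1976  0.0188] [400. 265.]
clip_tab 0.91 [ 0.5196 -0.1965  0.0713] [402. 242.]
clip_tab 0.67 [ 0.6108 -0.2629  0.069 ] [450. 233.]
clip_tab 0.45 [0.6015 0.0282 0.1626] [325. 164.]
collar 0.56 [0.5608 0.0008 0.0816] [325. 205.]
rod line in tool z mm 0.27065881166523853
```

View pics/w7.png

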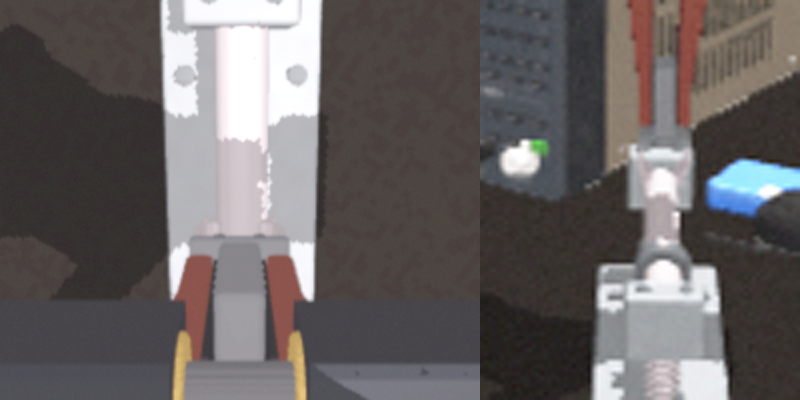

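The clip (crop 240) sits within half a millimetre of the rod's axis (crop 242), parallel to it. Lowering to just above contact, then pushing in small steps.

Call:
{"method": "apply_moves", "body": {"rows": [[0, 0, 0.6, 0, 0, 0, 0], [0, 0, 0.5, 0, 0, 0, 0], [0, 0, 0, 0, 0, 0, 0]]}}

```text
time: 11.9
tool_pos: [0.5952, 0.024, 0.1354]
eef_rot: [[-0.849, -0.004, 0.529], [-0.529, 0.0, -0.849], [0.003, -1.0, -0.002]]
force: [-0.7, 0.9, 0.1]
gripper_width: 0.0119
```

Call:
{"method": "apply_moves", "body": {"rows": [[0, 0, 0.15, 0, 0, 0, 0], [0, 0, 0.15, 0, 0, 0, 0], [0, 0, 0.15, 0, 0, 0, 0]]}}

```text
time: 12.2
tool_pos: [0.5975, 0.0237, 0.129]
eef_rot: [[-0.849, 0.001, 0.529], [-0.529, -0.0, -0.849], [-0.001, -1.0, 0.001]]
force: [-1.0, -0.8, 4.3]
gripper_width: 0.012
```

Call:
{"method": "apply_moves", "body": {"rows": [[0, 0, 0.1, 0, 0, 0, 0], [0, 0, 0.1, 0, 0, 0, 0], [0, 0, 0, 0, 0, 0, 0]]}}

```text
time: 12.5
tool_pos: [0.5974, 0.0238, 0.125]
eef_rot: [[-0.849, 0.001, 0.529], [-0.529, -0.0, -0.849], [-0.001, -1.0, 0.001]]
force: [-0.7, -0.9, 3.5]
gripper_width: 0.012
```

Call:
{"method": "apply_moves", "body": {"rows": [[0, 0, 0.1, 0, 0, 0, 0], [0, 0, 0.1, 0, 0, 0, 0], [0, 0, 0, 0, 0, 0, 0]]}}

```text
time: 12.8
tool_pos: [0.5975, 0.0239, 0.1213]
eef_rot: [[-0.849, 0.001, 0.529], [-0.529, 0.0, -0.849], [-0.001, -1.0, 0.001]]
force: [-2.0, -0.6, 7.0]
gripper_width: 0.0121
```

Call:
{"method": "apply_moves", "body": {"rows": [[0, 0, 0.1, 0, 0, 0, 0], [0, 0, 0.1, 0, 0, 0, 0], [0, 0, 0, 0, 0, 0, 0]]}}

```text
time: 13.1
tool_pos: [0.5978, 0.0239, 0.1176]
eef_rot: [[-0.849, 0.002, 0.529], [-0.529, 0.0, -0.849], [-0.002, -1.0, 0.001]]
force: [-0.6, -1.4, 8.6]
gripper_width: 0.0119
```

Call:
{"method": "apply_moves", "body": {"rows": [[0, 0, 0.1, 0, 0, 0, 0], [0, 0, 0.05, 0, 0, 0, 0], [0, 0, 0, 0, 0, 0, 0]]}}

```text
time: 13.4
tool_pos: [0.598, 0.024, 0.1149]
eef_rot: [[-0.849, 0.002, 0.529], [-0.529, 0.0, -0.849], [-0.002, -1.0, 0.001]]
force: [-0.6, -0.7, 10.0]
gripper_width: 0.0119
```

Call:
{"method": "apply_moves", "body": {"rows": [[0, 0, 0.05, 0, 0, 0, 0], [0, 0, 0.05, 0, 0, 0, 0], [0, 0, 0, 0, 0, 0, 0]]}}

```text
time: 13.7
tool_pos: [0.5982, 0.024, 0.113]
eef_rot: [[-0.849, 0.003, 0.529], [-0.529, 0.0, -0.849], [-0.003, -1.0, 0.001]]
force: [-0.1, 0.0, 9.4]
gripper_width: 0.0117
```

Call:
{"method": "apply_moves", "body": {"rows": [[0, 0, 0.05, 0, 0, 0, 0], [0, 0, 0, 0, 0, 0, 0]]}}

```text
time: 13.9
tool_pos: [0.5983, 0.024, 0.112]
eef_rot: [[-0.849, 0.003, 0.529], [-0.529, 0.0, -0.849], [-0.003, -1.0, 0.001]]
force: [0.1, 0.3, 8.5]
gripper_width: 0.0121
```

Call:
{"method": "apply_moves", "body": {"rows": [[0, 0, 0.05, 0, 0, 0, 0], [0, 0, 0, 0, 0, 0, 0]]}}

```text
time: 14.1
tool_pos: [0.5978, 0.0241, 0.1103]
eef_rot: [[-0.849, 0.002, 0.529], [-0.529, 0.0, -0.849], [-0.002, -1.0, 0.001]]
force: [0.5, -1.0, -0.3]
gripper_width: 0.0123
```

Force dropped from 8.5 N to about 0: the snap. Stop pushing and let it settle.

Call:
{"method": "apply_moves", "body": {"rows": [[0, 0, -0.1, 0, 0, 0, 0], [0, 0, 0, 0, 0, 0, 0], [0, 0, 0, 0, 0, 0, 0]]}}

```text
time: 14.4
tool_pos: [0.5975, 0.024, 0.1118]
eef_rot: [[-0.849, 0.001, 0.529], [-0.529, 0.0, -0.849], [-0.001, -1.0, 0.0]]
force: [2.5, -0.1, 2.4]
gripper_width: 0.0117
```

```bash
python3 b.py 8 wrist scene;  python3 - <<'E'
from h import *
a=cv2.imread("pics/wrist8.png");b=cv2.imread("pics/scene8.png")
a=cv2.resize(a[100:300,200:440],(480,400),interpolation=cv2.INTER_CUBIC)
b=cv2.resize(b[140:240,280:360],(320,400),interpolation=cv2.INTER_CUBIC)
cv2.imwrite("pics/w8.png",np.hstack([a,b]))
print(arm.observe()["force"])
E
```

```text
14.4 [0.5975 0.024  0.1118]
[[-0.849  0.001  0.529]
 [-0.529  0.    -0.849]
 [-0.001 -1.     0.   ]]
wrist 303.53258814817735 cam [0.652 0.058 0.264] 
 [[ 0.53 -0.82 -0.2 ]
 [-0.85 -0.51 -0.13]
 [ 0.    0.24 -0.97]]
clip 0.73 [0.5984 0.0224 0.0756] [322. 230.]
clip 0.39 [0.5125 0.2691 0.001 ] [ 20. 137.]
clip_tab 0.67 [0.5977 0.025  0.1186] [318. 256.]
rod_mid 0.74 [0.5953 0.0246 0.0776] [317. 233.]
scene 406.61041195878767 cam [-0.145 -0.421  0.463] 
 [[ 0.54 -0.34  0.77]
 [-0.84 -0.23  0.49]
 [ 0.01 -0.91 -0.41]]
clip 0.75 [ 0.6127 -0.2638  0.0216] [447. 253.]
clip 0.72 [0.5955 0.0251 0.0827] [324. 197.]
clip 0.62 [ 0.5239 -0.1975  0.0196] [400. 264.]
clip_tab 0.76 [ 0.6106 -0.2633  0.0719] [450. 232.]
clip_tab 0.63 [0.6013 0.0272 0.1139] [325. 184.]
clip_tab 0.57 [ 0.5205 -0.1977  0.072 ] [402. 242.]
rod_mid 0.76 [0.5842 0.0196 0.0755] [324. 202.]
collar 0.62 [ 0.5628 -0.0013  0.0762] [326. 207.]
[3.24534785 0.22672265 2.109069  ]
```

View pics/w8.png

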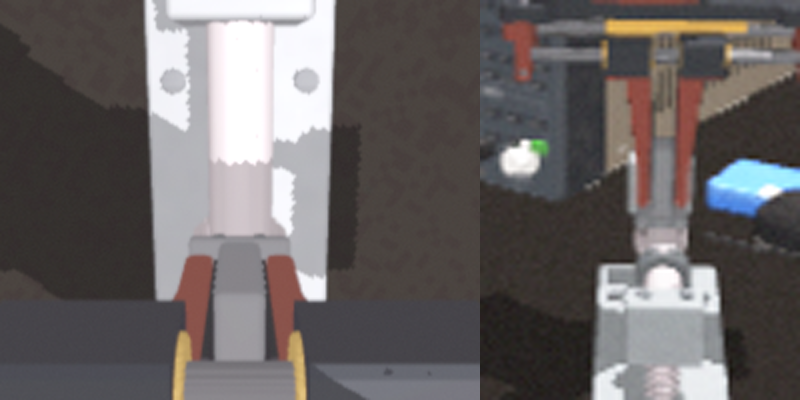

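Seated on the rod (crop 240,240), clear of the collar. Ease up to neutral, then slide towards the collar (+tool x), about 33 mm to go.

Call:
{"method": "apply_moves", "body": {"rows": [[0, 0, -0.08, 0, 0, 0, 0], [0, 0, -0.07, 0, 0, 0, 0], [0, 0, 0, 0, 0, 0, 0], [0, 0, 0, 0, 0, 0, 0]]}}

```text
time: 15.3
tool_pos: [0.5973, 0.024, 0.1148]
eef_rot: [[-0.849, 0.001, 0.529], [-0.529, 0.0, -0.849], [-0.001, -1.0, 0.0]]
force: [5.1, -0.2, 0.8]
gripper_width: 0.0117
```

Call:
{"method": "apply_moves", "body": {"rows": [[0, 0.1, 0, 0, 0, 0, 0], [0, 0.1, 0, 0, 0, 0, 0], [0, 0.1, 0, 0, 0, 0, 0], [0, 0.1, 0, 0, 0, 0, 0], [0, 0.1, 0, 0, 0, 0, 0]]}}

```text
time: 15.8
tool_pos: [0.5882, 0.0185, 0.1146]
eef_rot: [[-0.849, -0.0, 0.528], [-0.528, 0.0, -0.849], [0.0, -1.0, -0.0]]
force: [3.7, -0.4, 0.4]
gripper_width: 0.0121
```

Call:
{"method": "apply_moves", "body": {"rows": [[0, 0.1, 0, 0, 0, 0, 0], [0, 0.1, 0, 0, 0, 0, 0], [0, 0.1, 0, 0, 0, 0, 0], [0, 0.1, 0, 0, 0, 0, 0], [0, 0.1, 0, 0, 0, 0, 0]]}}

```text
time: 16.3
tool_pos: [0.5798, 0.0133, 0.1147]
eef_rot: [[-0.849, -0.0, 0.529], [-0.529, 0.0, -0.849], [-0.0, -1.0, -0.0]]
force: [4.5, 0.2, -0.7]
gripper_width: 0.0122
```

Call:
{"method": "apply_moves", "body": {"rows": [[0, 0.08, 0, 0, 0, 0, 0], [0, 0.08, 0, 0, 0, 0, 0], [0, 0.08, 0, 0, 0, 0, 0], [0, 0.05, 0, 0, 0, 0, 0], [0, 0.05, 0, 0, 0, 0, 0]]}}

```text
time: 16.8
tool_pos: [0.5742, 0.0097, 0.1147]
eef_rot: [[-0.849, 0.0, 0.529], [-0.529, 0.0, -0.849], [-0.0, -1.0, -0.0]]
force: [5.6, 0.8, -0.9]
gripper_width: 0.0121
```

Call:
{"method": "apply_moves", "body": {"rows": [[0, 0.04, 0, 0, 0, 0, 0], [0, 0.03, 0, 0, 0, 0, 0], [0, 0.03, 0, 0, 0, 0, 0]]}}

```text
time: 17.1
tool_pos: [0.5725, 0.0087, 0.1147]
eef_rot: [[-0.849, 0.0, 0.529], [-0.529, 0.0, -0.849], [-0.0, -1.0, -0.0]]
force: [4.2, -0.3, 0.5]
gripper_width: 0.0118
```

```bash
python3 b.py 9 wrist scene;  python3 - <<'E'
from h import *
b=cv2.imread("pics/scene9.png")
cv2.imwrite("pics/s9.png",cv2.resize(b[165:225,290:360],(700,600),interpolation=cv2.INTER_CUBIC))
E
```

```text
17.1 [0.5725 0.0087 0.1147]
[[-0.849  0.     0.529]
 [-0.529  0.    -0.849]
 [-0.    -1.    -0.   ]]
wrist 303.53258814817735 cam [0.627 0.043 0.267] 
 [[ 0.53 -0.82 -0.2 ]
 [-0.85 -0.51 -0.13]
 [ 0.    0.24 -0.97]]
clip 0.82 [0.5723 0.008  0.0816] [320. 233.]
clip 0.52 [ 0.5251 -0.1962  0.0218] [476. 359.]
clip_tab 0.93 [0.573  0.0141 0.1192] [311. 250.]
rod_mid 0.89 [0.5861 0.0144 0.0777] [323. 208.]
scene 406.61041195878767 cam [-0.145 -0.421  0.463] 
 [[ 0.54 -0.34  0.77]
 [-0.84 -0.23  0.49]
 [ 0.01 -0.91 -0.41]]
clip 0.87 [ 0.6114 -0.2652  0.0205] [447. 254.]
clip 0.87 [ 0.5226 -0.2031  0.0161] [403. 266.]
clip 0.57 [0.5715 0.0084 0.0835] [325. 202.]
clip_tab 0.83 [ 0.6123 -0.2641  0.0724] [451. 232.]
clip_tab 0.79 [ 0.5207 -0.1972  0.0704] [402. 242.]
clip_tab 0.43 [0.5751 0.0096 0.1169] [326. 188.]
rod_mid 0.87 [0.587  0.0202 0.0753] [324. 202.]
```

View pics/s9.png

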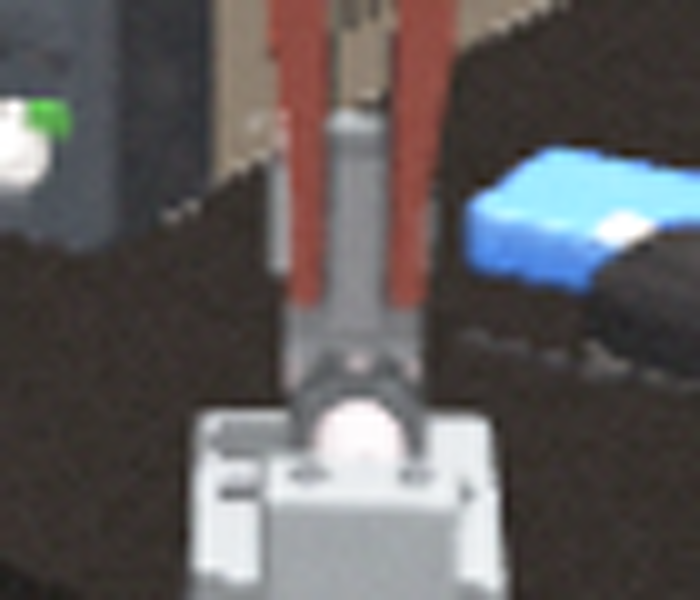

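The clip is close to the collar but not touching; about 4 mm remains. Creeping on with force checks.

Call:
{"method": "apply_moves", "body": {"rows": [[0, 0.03, 0, 0, 0, 0, 0], [0, 0.03, 0, 0, 0, 0, 0], [0, 0.02, 0, 0, 0, 0, 0]]}}

```text
time: 17.9
tool_pos: [0.5712, 0.0079, 0.1147]
eef_rot: [[-0.849, 0.0, 0.529], [-0.529, 0.0, -0.849], [-0.0, -1.0, -0.0]]
force: [4.0, -0.5, 0.8]
gripper_width: 0.012
```

Call:
{"method": "apply_moves", "body": {"rows": [[0, 0.02, 0, 0, 0, 0, 0], [0, 0.02, 0, 0, 0, 0, 0]]}}

```text
time: 18.1
tool_pos: [0.5705, 0.0074, 0.1147]
eef_rot: [[-0.849, 0.0, 0.529], [-0.529, 0.0, -0.849], [-0.0, -1.0, -0.0]]
force: [5.1, -0.3, 0.4]
gripper_width: 0.0123
```

Call:
{"method": "apply_moves", "body": {"rows": [[0, 0.02, 0, 0, 0, 0, 0], [0, 0.02, 0, 0, 0, 0, 0]]}}

```text
time: 18.3
tool_pos: [0.5698, 0.007, 0.1147]
eef_rot: [[-0.849, 0.0, 0.529], [-0.529, 0.0, -0.849], [-0.0, -1.0, -0.0]]
force: [4.7, -0.4, -0.5]
gripper_width: 0.0117
```

Call:
{"method": "apply_moves", "body": {"rows": [[0, 0.02, 0, 0, 0, 0, 0], [0, 0.02, 0, 0, 0, 0, 0]]}}

```text
time: 18.5
tool_pos: [0.5691, 0.0066, 0.1147]
eef_rot: [[-0.849, 0.0, 0.529], [-0.529, 0.0, -0.849], [-0.0, -1.0, -0.0]]
force: [3.7, -1.3, -0.6]
gripper_width: 0.0117
```

Call:
{"method": "apply_moves", "body": {"rows": [[0, 0.02, 0, 0, 0, 0, 0], [0, 0.02, 0, 0, 0, 0, 0]]}}

```text
time: 18.7
tool_pos: [0.5684, 0.0061, 0.1147]
eef_rot: [[-0.849, 0.0, 0.529], [-0.529, 0.0, -0.849], [-0.0, -1.0, -0.0]]
force: [3.8, 0.5, -0.7]
gripper_width: 0.0117
```

Call:
{"method": "apply_moves", "body": {"rows": [[0, 0.02, 0, 0, 0, 0, 0], [0, 0.02, 0, 0, 0, 0, 0]]}}

```text
time: 18.9
tool_pos: [0.568, 0.0059, 0.1147]
eef_rot: [[-0.849, 0.0, 0.528], [-0.528, 0.0, -0.849], [-0.001, -1.0, -0.0]]
force: [6.2, 1.2, -0.0]
gripper_width: 0.0117
```

Call:
{"method": "apply_moves", "body": {"rows": [[0, 0.02, 0, 0, 0, 0, 0], [0, 0.02, 0, 0, 0, 0, 0]]}}

```text
time: 19.1
tool_pos: [0.5679, 0.0058, 0.1149]
eef_rot: [[-0.849, 0.002, 0.528], [-0.528, 0.001, -0.849], [-0.002, -1.0, 0.0]]
force: [7.0, 2.5, -1.0]
gripper_width: 0.0116
```

Call:
{"method": "apply_moves", "body": {"rows": [[0, 0.02, 0, 0, 0, 0, 0], [0, 0.02, 0, 0, 0, 0, 0]]}}

```text
time: 19.3
tool_pos: [0.5679, 0.0058, 0.1151]
eef_rot: [[-0.849, 0.003, 0.528], [-0.528, 0.002, -0.849], [-0.003, -1.0, 0.0]]
force: [8.8, 3.5, -0.4]
gripper_width: 0.0118
```

Contact: the TCP stopped and the force along the rod rose from 4 to about 9 N. Relax the push and release.

Call:
{"method": "apply_moves", "body": {"rows": [[0, -0.05, 0, 0, 0, 0, 0], [0, 0, 0, 0, 0, 0, 0]]}}

```text
time: 19.5
tool_pos: [0.5679, 0.0058, 0.1148]
eef_rot: [[-0.849, 0.001, 0.528], [-0.528, 0.001, -0.849], [-0.001, -1.0, 0.0]]
force: [5.8, 1.3, 0.2]
gripper_width: 0.0116
```

Call:
{"method": "apply_moves", "body": {"rows": [[0.3, 0, 0, 0, 0, 0, 0], [0.3, 0, 0, 0, 0, 0, 0], [0.6, 0, 0, 0, 0, 0, 0], [0.6, 0, 0, 0, 0, 0, 0], [0.6, 0, 0, 0, 0, 0, 0]]}}

```text
time: 20.0
tool_pos: [0.5667, 0.0054, 0.1145]
eef_rot: [[-0.849, -0.001, 0.529], [-0.529, 0.0, -0.849], [0.001, -1.0, -0.001]]
force: [0.3, -0.4, 0.0]
gripper_width: 0.0469
```

Call:
{"method": "apply_moves", "body": {"rows": [[0.6, 0, 0, 0, 0, 0, 0], [0.6, 0, 0, 0, 0, 0, 0], [0.6, 0, -0.5, 0, 0, 0, 0], [0.6, 0, -1, 0, 0, 0, 0], [0.6, 0, -1, 0, 0, 0, 0]]}}

```text
time: 20.5
tool_pos: [0.567, 0.0055, 0.1656]
eef_rot: [[-0.849, -0.001, 0.529], [-0.529, 0.0, -0.849], [0.0, -1.0, -0.001]]
force: [0.0, 0.1, 0.8]
gripper_width: 0.0529
```

Call:
{"method": "apply_moves", "body": {"rows": [[0.6, 0, -1, 0, 0, 0, 0], [0.6, 0.5, -1, 0, 0, 0, 0], [0.6, 1, -1, 0, 0, 0, 0], [0.6, 1, -1, 0, 0, 0, 0], [0.6, 1, -1, 0, 0, 0, 0]]}}

```text
time: 21.0
tool_pos: [0.5071, -0.0319, 0.2662]
eef_rot: [[-0.849, 0.001, 0.529], [-0.529, -0.0, -0.849], [-0.0, -1.0, 0.0]]
force: [-0.1, -0.4, -0.3]
gripper_width: 0.0527
```

Call:
{"method": "apply_moves", "body": {"rows": [[0.6, 1, 0, 0, 0, 0, 0], [0.6, 1, 0, 0, 0, 0, 0], [0.6, 0, 0, 0, 0, 0, 0], [0.6, 0, 0, 0, 0, 0, 0]]}}

```text
time: 21.4
tool_pos: [0.4741, -0.0528, 0.2654]
eef_rot: [[-0.849, 0.001, 0.528], [-0.528, 0.0, -0.849], [-0.001, -1.0, 0.001]]
force: [0.8, -0.5, 0.6]
gripper_width: 0.0529
```

```bash
python3 b.py 10 wrist scene;  python3 - <<'E'
from h import *
a=cv2.imread("pics/wrist10.png");b=cv2.imread("pics/scene10.png")
a=cv2.resize(a[0:240,200:440],(400,400),interpolation=cv2.INTER_CUBIC)
b=cv2.resize(b[140:240,280:360],(320,400),interpolation=cv2.INTER_CUBIC)
cv2.imwrite("pics/w10.png",np.hstack([a,b]))
E
```

```text
21.4 [ 0.4741 -0.0528  0.2654]
[[-0.849  0.001  0.528]
 [-0.528  0.    -0.849]
 [-0.001 -1.     0.001]]
wrist 303.53258814817735 cam [ 0.529 -0.019  0.417] 
 [[ 0.53 -0.82 -0.2 ]
 [-0.85 -0.51 -0.13]
 [ 0.    0.24 -0.97]]
clip 0.94 [ 0.6158 -0.2638  0.018 ] [511. 172.]
clip 0.76 [ 0.5222 -0.1982  0.0245] [430. 206.]
clip 0.57 [ 6.769e-01 -1.805e-01  6.000e-04] [484.  97.]
clip_tab 0.81 [0.5694 0.0084 0.1184] [317.  74.]
clip_tab 0.79 [ 0.6181 -0.2632  0.0736] [542. 177.]
rod_mid 0.92 [0.5824 0.0142 0.0791] [319.  66.]
collar 0.66 [5.578e-01 3.000e-04 7.990e-02] [318.  95.]
scene 406.61041195878767 cam [-0.145 -0.421  0.463] 
 [[ 0.54 -0.34  0.77]
 [-0.84 -0.23  0.49]
 [ 0.01 -0.91 -0.41]]
clip 0.74 [ 0.6128 -0.266   0.0202] [448. 254.]
clip 0.58 [0.5691 0.0077 0.0852] [325. 202.]
clip 0.58 [ 0.5253 -0.1953  0.0186] [399. 264.]
clip_tab 0.96 [ 0.6102 -0.2661  0.0711] [451. 233.]
clip_tab 0.76 [ 0.5207 -0.198   0.0683] [402. 243.]
clip_tab 0.6 [ 0.6751 -0.1837  0.0057] [419. 237.]
clip_tab 0.53 [0.5722 0.0114 0.1147] [324. 189.]
rod_mid 0.7 [0.5872 0.0192 0.0753] [324. 202.]
collar 0.4 [ 0.5573 -0.0016  0.0783] [325. 207.]
```

View pics/w10.png

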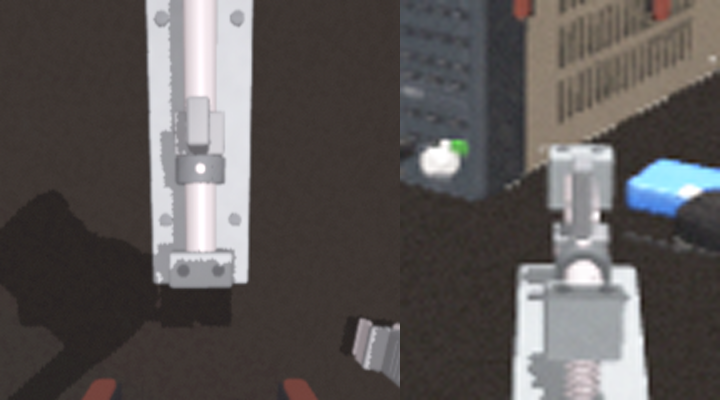

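Call:
{"method": "apply_moves", "body": {"rows": [[0.6, -0.6, 0.8, 0, 0, 0, 0], [0.6, -0.6, 0.8, 0, 0, 0, 0], [0.6, -0.6, 0.8, 0, 0, 0, 0], [0.6, 0, 0.8, 0, 0, 0, 0], [0.6, 0, 0, 0, 0, 0, 0]]}}

```text
time: 22.4
tool_pos: [0.5031, -0.0332, 0.1987]
eef_rot: [[-0.849, -0.004, 0.529], [-0.529, 0.001, -0.849], [0.003, -1.0, -0.003]]
force: [0.3, 0.2, 0.0]
gripper_width: 0.0526
```

Run:
```python
from h import *
p=look("wrist");a=p["img"];q=look("scene");b=q["img"]
X=np.array([.568,.006,.1]);u,v=px(p,X).astype(int);u2,v2=px(q,X).astype(int);print(u,v,u2,v2)
v=max(v,50);a=cv2.resize(a[v-50:v+50,u-40:u+40],(400,500),interpolation=cv2.INTER_CUBIC)
b=cv2.resize(b[v2-25:v2+25,u2-20:u2+20],(400,500),interpolation=cv2.INTER_CUBIC)
cv2.imwrite("pics/w11.png",np.hstack([a,b]))
print(arm.observe()["tool_pos"])
```

```text
321 113 325 196
[ 0.50419604 -0.03363614  0.20066017]
```

View pics/w11.png

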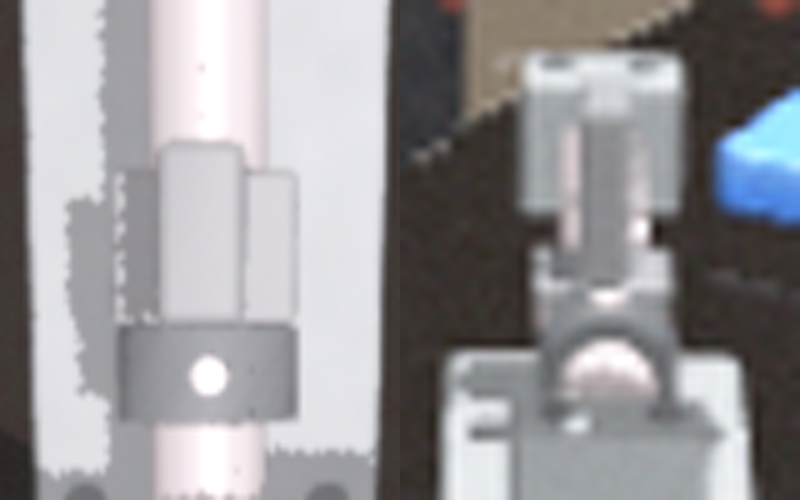

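The bridge (crop x 118–297) lines up with the collar, butts against its face (row ~322) and is parallel to the rod. The gripper is clear.

```bash
python3 -c "
from h import *
print(order.close_job())"
```

```text
the job is handed in; nothing more can be done
None
```

The clip is on the rod, resting against the collar, and the job is handed in. `close_job()` gives no verdict, so I don't have a pass or fail.

- **Snap:** I gripped the smallest of the three clips by its tab and pressed it on about 45 mm from the collar face. The push peaked near 10 N, which means the rod sank about 14 mm by the spring rate. It dropped to about 0 N at the snap, and I stopped there and backed off.
- **Slide:** I eased up to about zero vertical load and slid the clip to the collar in small steps. At contact the tool stopped and the force rose from about 4 N to about 9 N. I relaxed the push, opened the gripper and retreated.
- **Last checks:** In the final picture the bridge lines up with the collar and butts its face with no visible gap. The clip is parallel to the rod and the gripper is clear. The collar's measured height was 78–80 mm, so the rod is back up.
- **Small deviation:** The tab top sits about 1 mm off the rod's axis, a roll of about 1.5°, which I judged negligible.
- **Bystanders:** I never moved near the jar, adapter or magnifier, but I did not re-measure their positions at the end.

The arm finished at about 22.5 s of the 64 s allowed.

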